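Set the dust gates and start the extractor

ROBOT

A 6-joint arm with a two-finger parallel gripper is mounted at the origin on the work surface. World frame = base frame: x ahead of the robot, y to its left, z up, the work surface at z = 0. Lengths are in m, angles in rad, forces in N, time in s.
With the tool pointing down it reaches from about 0.3 to 0.775 m from the base axis. Payload 14.6 kg.
Tool frame: the origin (TCP) lies midway between the tips of the shut fingers; the grasp point (between the pads) lies 19 mm behind it (tcp_to_grasp is the distance from the TCP to the grasp point, in m); z points along the fingers, y is the line along which they close (so a half turn about z gives the same grasp; the last joint's range is limited). The gripper opens to 94 mm and grips with 3 to 60 N. Pads are 16 mm wide; open, the fingers measure 119 mm over their backs; the gripper's body (75 mm by 177 mm) begins 78 mm behind the grasp point.
Start: joints at [1.05, 0.3, 1.521, -0, 1.321, -0.067], TCP at [0.241, 0.494, 0.205] pointing down, gripper open.
Joint ranges: [-3.03, 3.03], [-0.79, 2.21], [0.23, 2.52], [-1.04, 4.18], [0, 3.07], [-2.55, 2.55]. Speed limits (rad/s): [2.22, 2.22, 2.57, 3.14, 3.14, 3.14].

INTERFACE

Orientations are given as [roll, pitch, yaw] about the fixed x, y, z axes, in that order (R = Rz(yaw) Ry(pitch) Rx(roll)).
In Python, from station import * gives the robot as it stands.
- The arm moves only by the tool send_rows, never from a script. Its argument "motion" is a list of rows, each a list of 3 entries, a list of its own where there are three numbers: the shift along the tool's x, y, z in units of 0.03 m (1.0 is 0.03 m), then the turn, a rotation vector about the tool's x, y, z in units of 0.12 rad (1.0 is 0.12 rad), then the opening, from -1 (shut) to 1 (fully open). In form: [[[x, y, z], [rx, ry, rz], grip], ...]. A call has 1 to 12 rows; each row shifts and turns the commanded pose from where the row before left it, along the tool's axes as they then stand; what a row does not reach is not made up. A row lasts 1/10 s, in which the tool goes at most 50 mm and 8.59 degrees, less where a joint would pass 70% of its speed; a pose out of reach is approached as far as the arm can. A call with a number of a shift or a turn outside -1 to 1 is refused whole. A call with a gripper value outside its range is refused whole. The fingers move at their own pace and stop on an object; "squeeze" is the grip in N (left out, the last holds). Time passes only in rows, so rows that do not move let the fingers close. It gives the time, the measured TCP pose, the force, the opening and the grip force at its end, in the units of the state.
- get_obs(): the state, without advancing time (a new reading comes with each control period).
- camera(name): name is "side" or "top"; returns a dict with "pixels" (420x560x3 uint8, red, green, blue), "depth" (420x560 float32, m along the optical axis (not along the pixel's ray), 0 where there is no reading), "fx", "fy", "cx", "cy" (pixels), "dist" ([k1, k2, p1, p2, k3] as OpenCV has them; the pictures are not rectified), "rvec" (rotation vector, rad) and "tvec" (3), from world to camera coordinates, as OpenCV has them. Camera axes: x right, y down, z forward; pixel columns grow to the right and rows downward; lengths in m; the calibration is good to about 2 mm. A picture is of the moment at which its call begins.
- hand_in(): hands the job in; it is judged then, once.
The state is a dict: "time_s": time; "qpos": joint angles; "joint_vel": joint speeds; "tau": joint torques, N m; "ee_pos": TCP position; "eef_rot": TCP orientation; "force": force on the tool from outside, world axes, zero at the start; "moment": the same for the moment, N m; "grip_width": finger opening in m; "grip_force": force on a finger pad.
Only numpy, scipy, OpenCV 4.12 (cv2) and the standard library are available. Lean on these libraries where they do the work, as an engineer would, in place of code of your own. Each camera call takes 0.05 s, during which the arm holds its last target. There are 200 camera calls.

TASK

Get the dust extraction running at the wide intake: lift the mallet off its slide and lay it down inside the tool tray, pull the wide intake's gate fully open to its end stop and push the narrow intake's gate fully closed to its end stop. Only when all of that is done, press the start button fully down and let it come back up. Leave the two carved heads and the jar standing where they are.

Things in the scene. Friction and masses are not known exactly. Their poses are not given: they have to be found in the camera images.
- wide_unit: The larger of two low grey intake boxes fixed to the bench, 280 (x) x 110 (y) x 45 mm high; origin at the centre of its underside, z up, +x away from the robot. Two dark rails 6 mm high (top at 51 mm) run along it at |y| 36 to 55 mm; a thin aluminium gate plate slides between them, under the wide round intake near the +x end (centre x = +75 mm, bore 68 mm, collar 80 mm across, top at 61 mm).
- wide_gate (a joint): Travel (m) of the wide intake's gate: 0 = closed, 0.085 = fully open at its end stop, the grip then having moved 85 mm towards the box's -x. About 2.5 N of friction; it stays where it is left. It starts nearly closed. The mallet's head stands in its way.
- wide_grip (a point): Centre of the top of the wide gate's grip: an upright black flat tab, 14 mm thick along the box's x, 44 mm wide along the box's y, top 100 mm above the bench (it stands 49 mm above the rails). On the box's centre line, at box x = -travel.
- wide_port (a point): Centre of the wide intake's mouth, at the top of its collar. The gate plate closes it and slides out from it towards the box's -x.
- narrow_unit: The smaller low grey intake box fixed to the bench, 220 (x) x 76 (y) x 45 mm high; origin at the centre of its underside, z up. Two dark rails 6 mm high (top at 51 mm) at |y| 24 to 38 mm. Narrow round intake near its +x end: centre at x = +60 mm, bore 44 mm, collar 56 mm across, top at 61 mm.
- narrow_gate (a joint): Travel (m) of the narrow intake's gate: 0 = fully closed at its end stop (push the grip towards the box's +x, to the intake), 0.065 = fully open. About 2.5 N of friction; it stays where it is left. It starts about half to nearly fully open.
- narrow_grip (a point): Centre of the top of the narrow gate's grip: an upright black round post of 26 mm diameter, top 100 mm above the bench. On the box's centre line, at box x = -travel.
- narrow_port (a point): Centre of the narrow intake's mouth, at the top of its collar.
- mallet: Loose wooden mallet, 0.2 to 0.45 kg, lying on the wide box's rails, its head across the slide, its handle pointing towards the robot within 40 degrees. Head 50 (x) x 100 (y) x 50 mm high; origin at the centre of the head's underside. Round handle, 24 mm diameter, along the mallet's -x from x = -25 to -145 mm, its axis 25 mm above the underside.
- mallet_grip (a point): Point on the mallet's handle axis 50 mm from the head's centre, a good place to pinch the handle.
- mallet_head (a point): Centre of the mallet's head.
- mallet_end (a point): End of the mallet's handle, on its axis.
- tray: Open plywood tool tray fixed to the bench, outside 250 (x) x 160 (y) x 35 mm high, walls and floor 5 mm; origin at the centre of its underside, z up.
- start_box: Grey start box fixed to the bench, 120 (x) x 100 (y) x 50 mm high, origin at the centre of its underside, with a round black push button in a dark collar in the middle of its top.
- start (a joint): Travel (m) of the start button: 0 = up, 0.006 = fully down. A spring brings it back; fully down takes 5 N.
- start_top (a point): Centre of the top of the start button: 36 mm in diameter, its top 68 mm above the bench when up, 6 mm above its collar (collar 52 mm across).
- head_a: Bystander: loose carved wooden puppet head on a round foot, 134 mm high, 56 mm across, easily tipped; origin at the centre of its underside. Stands on the bench close beside an intake box, or far to the left.
- head_b: Bystander: a second carved head of the same form and size, also in one of these places.
- jar: Bystander: loose closed jar, 56 mm across, 100 mm high, in the third of these places; origin at the centre of its underside.

How it is judged:
On the way, in this order (a step that is already met when the one before it is completed fails the run):
1. the mallet lies released in the tray, the wide gate is fully open and the narrow gate fully closed (value of joint wide_gate above 0.081 m and value of joint narrow_gate below 0.004 m and x of mallet_head in the frame of tray between -0.121 and 0.121 m and y of mallet_head in the frame of tray between -0.076 and 0.076 m and z of mallet_head in the frame of tray between 0 and 0.065 m and x of mallet_end in the frame of tray between -0.121 and 0.121 m and y of mallet_end in the frame of tray between -0.076 and 0.076 m and z of mallet_end in the frame of tray between 0 and 0.065 m and contact force between the fingers and mallet below 0.2 N), for 0.2 s.
2. the start button is pressed fully down (value of joint start above 0.005 m), for 0.05 s.
At the end, for the whole second after the job is handed in: The mallet lies at rest in the tray (head centre and handle end inside the walls, at most 65 mm above the tray's underside); the wide gate is within 4 mm of its open stop, the narrow gate within 4 mm of its closed stop; the button is up again (within 1.5 mm); heads and jar stand upright (value of joint wide_gate above 0.081 m and value of joint narrow_gate below 0.004 m and x of mallet_head in the frame of tray between -0.121 and 0.121 m and y of mallet_head in the frame of tray between -0.076 and 0.076 m and z of mallet_head in the frame of tray between 0 and 0.065 m and x of mallet_end in the frame of tray between -0.121 and 0.121 m and y of mallet_end in the frame of tray between -0.076 and 0.076 m and z of mallet_end in the frame of tray between 0 and 0.065 m and value of joint start below 0.0015 m and linear speed of mallet below 0.02 m/s and angle between each of head_a, head_b, jar's own z axis and vertical below 0.2 rad); the robot touches nothing.
It fails at once if the start button is pressed before the mallet is in the tray and both gates are at their stops (value of joint start above 0.003 m and not (value of joint wide_gate above 0.081 m and value of joint narrow_gate below 0.004 m and x of mallet_head in the frame of tray between -0.121 and 0.121 m and y of mallet_head in the frame of tray between -0.076 and 0.076 m and z of mallet_head in the frame of tray between 0 and 0.065 m and x of mallet_end in the frame of tray between -0.121 and 0.121 m and y of mallet_end in the frame of tray between -0.076 and 0.076 m and z of mallet_end in the frame of tray between 0 and 0.065 m)).
It fails at once if a carved head or the jar is shifted by more than 20 mm or tipped (distance of any of head_a, head_b, jar from where it was at the start of the episode above 0.02 m or angle between any of head_a, head_b, jar's own z axis and vertical above 0.35 rad).
It also fails if it takes over 72 s, if anything falls off the work surface, if the arm or the gripper's body presses on something with over 40 N, if the wrist force passes 120 N, or if a joint passes its speed limit or range.

## Working session

There is one attempt and no reset: what is moved stays moved. The work goes in short steps, Python scripts to look and compute and a tool call to move; the robot and the scene stay as the last step left them, time stands still between calls to the robot, and variables do not carry over. Pictures are saved under pics/ and viewed, at most 10 in all, crops included, and the job is handed in when it is done.

Besides the shell and the picture viewer there is one more tool, called after ">>>" as name([rows], argument=value, ...), one row to a line, values as JSON. send_rows: Moves the arm, as the interface text tells. Its arguments: {"type":"object","properties":{"motion":{"type":"array"},"squeeze":{"type":"number"}},"required":["motion"]}

```bash
mkdir -p pics; cat > h.py <<'E'
import numpy as np, cv2
from station import *
def cloud(c):
    h,w=c['depth'].shape
    K=np.array([[c['fx'],0,c['cx']],[0,c['fy'],c['cy']],[0,0,1]])
    v,u=np.mgrid[:h,:w]
    n=cv2.undistortPoints(np.stack([u,v],-1).reshape(-1,1,2).astype(np.float64),K,np.array(c['dist'])).reshape(h,w,2)
    d=c['depth'][...,None].astype(float)
    P=np.concatenate([n*d,d],-1)
    R=cv2.Rodrigues(np.array(c['rvec'],float))[0]
    W=(P-np.array(c['tvec']).reshape(3))@R
    W[c['depth']==0]=np.nan
    return W
def snap(name,fn=None):
    c=camera(name)
    if fn: cv2.imwrite('pics/'+fn,c['pixels'][...,::-1])
    return c,cloud(c)
E
python3 - <<'E'
from h import *
for n in ('top','side'):
    c,W=snap(n,n+'0.png'); np.savez(n+'0.npz',W=W,p=c['pixels'])
    R=cv2.Rodrigues(np.array(c['rvec'],float))[0]
    print(n,-R.T@np.array(c['tvec']).reshape(3),np.nanmin(W.reshape(-1,3),0),np.nanmax(W.reshape(-1,3),0))
o=get_obs();print(o)
E
```

```text
top [0.3891143  0.01083505 1.46300403] [-0.04710373 -1.36610986 -0.77845819] [1.74387236 1.40396    0.62468203]
side [ 0.10787495 -0.6966011   0.67149877] [-0.27101674 -0.69266602 -0.77108478] [2.23158088 1.99166621 0.60727043]
{'time_s': 0.1, 'qpos': array([ 1.05039389e+00,  3.00397710e-01,  1.52152740e+00, -2.29917224e-05,
        1.32071880e+00, -6.66017661e-02]), 'joint_vel': array([-0.00223188, -0.00082649, -0.00115351,  0.00031969,  0.00033449,
        0.00056028]), 'tau': array([ 8.21593985e-04, -5.32639468e+01, -3.53284264e+01,  7.09343492e-02,
        2.35285627e-02, -9.13545182e-05]), 'ee_pos': array([0.24099849, 0.49411579, 0.2049493 ]), 'eef_rot': array([-3.14054224e+00, -4.77426791e-05,  2.68779766e+00]), 'force': array([ 0.00677721, -0.19754164,  0.63834305]), 'moment': array([0.02106882, 0.076648  , 0.02525469]), 'grip_force': 0.0, 'grip_width': 0.09399652653740237}
```

View pics/top0.png

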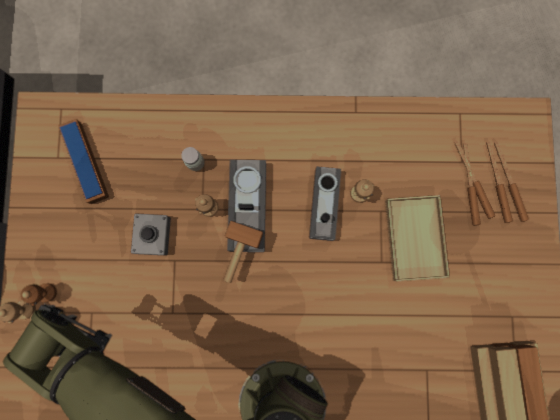

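View pics/side0.png

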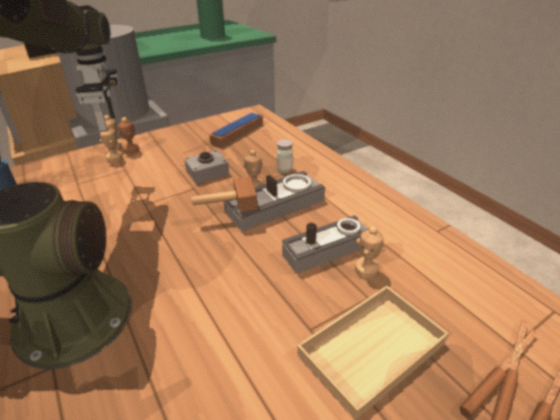

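The top view shows the wide box at (247,205) with the mallet head at (243,235) and its handle end at (231,280). The narrow box is at (325,204), the tray at (418,238) and the start box at (150,234). The heads stand at (207,205) and (363,190), and the jar at (193,158). The side view agrees. Next I'll measure all of these from the depth.

```bash
python3 - <<'E'
import numpy as np, cv2
d=np.load('top0.npz');W=d['W'];p=d['p'].astype(int)
def reg(u0,u1,v0,v1,z0,z1,extra=None):
    w=W[v0:v1,u0:u1].reshape(-1,3);c=p[v0:v1,u0:u1].reshape(-1,3)
    m=(w[:,2]>z0)&(w[:,2]<z1)
    if extra is not None:m&=extra(c)
    return w[m]
def rect(n,P):
    r=cv2.minAreaRect((P[:,:2]*1000).astype(np.float32));print(n,len(P),np.round(r[0],1),np.round(r[1],1),round(r[2],1),'zmed',np.round(np.median(P[:,2])*1000,1))
print('table z',np.nanmedian(W[300:330,300:380,2]))
grey=lambda c:(c.max(1)-c.min(1)<30)
wood=lambda c:(c[:,0]-c[:,2]>40)
rect('wide',reg(222,275,150,260,.03,.056,grey))
rect('wide port',reg(225,272,155,197,.057,.07))
rect('wide grip',reg(225,272,195,215,.085,.11))
rect('narrow',reg(303,347,160,250,.03,.056,grey))
rect('narrow port',reg(303,347,160,197,.056,.07))
rect('narrow grip',reg(310,340,205,235,.08,.11))
rect('tray',reg(380,455,188,288,.02,.05))
rect('start',reg(125,175,208,262,.03,.056))
rect('startbtn',reg(125,175,208,262,.062,.08))
rect('mallet head',reg(215,270,210,258,.09,.12,wood))
rect('handle',reg(215,260,248,290,.06,.1,wood))
rect('headR',reg(348,385,172,210,.02,.15))
rect('headL',reg(190,222,188,222,.02,.15))
rect('jar',reg(178,210,142,178,.09,.12))
for nm,a in (('headR',(348,385,172,210)),('headL',(190,222,188,222))):
    P=reg(*a,.12,.15);print(nm,'top',P.mean(0))
E
```

```text
table z 0.0006485053352391523
wide 2320 [585.5 113.3] [109.6 278.3] 89.8 zmed 49.3
wide port 179 [666.5 114.2] [104.4 105.7] 3.4 zmed 61.1
wide grip 74 [574.9 113.5] [12.8 41.3] 0.0 zmed 98.8
narrow 1568 [ 594.9 -123.3] [ 76.3 218.9] 85.0 zmed 49.1
narrow port 135 [ 654.1 -128.7] [82.4 72.7] 1.3 zmed 61.0
narrow grip 66 [ 545.4 -118.6] [22.5 23.4] 0.9 zmed 99.9
tray 696 [ 494.3 -403.7] [249.8 165.2] 4.5 zmed 33.6
start 1121 [495.5 402.3] [102.8 119.9] 87.6 zmed 50.1
startbtn 193 [494.8 402.4] [47.2 50.4] 89.6 zmed 69.4
mallet head 611 [472.3 124.3] [99.8 94.8] 71.2 zmed 101.1
handle 295 [407.4 146.6] [ 23.7 104.8] 70.9 zmed 86.2
headR 359 [ 629.4 -231. ] [53.9 53.1] 75.9 zmed 110.0
headL 348 [581.7 232.2] [52.5 55.1] 17.7 zmed 111.1
jar 234 [724.3 279.3] [48.2 47.8] 44.4 zmed 99.9
headR top [ 0.62965521 -0.23056929  0.12704132]
headL top [0.58202579 0.23143223 0.1269936 ]
```

```bash
cat > go.py <<'E'
import sys
from h import *
from scipy.spatial.transform import Rotation as Ro
o=get_obs();R=Ro.from_euler('xyz',o['eef_rot'])
x,y,z,yaw=map(float,sys.argv[1:5])
Rt=Ro.from_euler('xyz',[np.pi,0,np.radians(yaw)])
d=np.array([x,y,z])/1000-o['ee_pos']
print('t',round(o['time_s'],2),'q6',o['qpos'][5],'tcp',np.round(o['ee_pos']*1000,1),'F',np.round(o['force'],1))
print('rot first: turn',np.round((R.inv()*Rt).as_rotvec()/.12,2),'then shift',np.round(Rt.inv().apply(d)/.03,2))
print('shift first:',np.round(R.inv().apply(d)/.03,2))
E
python3 - <<'E'
import numpy as np, cv2
d=np.load('top0.npz');W=d['W'];p=d['p'].astype(int)
S=W[205:300,210:275].reshape(-1,3);c=p[205:300,210:275].reshape(-1,3)
wood=c[:,0]-c[:,2]>40
m=(S[:,2]>.097)&(S[:,2]<.105)&wood
P=S[m][:,:2]*1000
ex=np.array([np.cos(np.radians(-19.1)),np.sin(np.radians(-19.1))]);ey=np.array([-ex[1],ex[0]])
a=P@ex;b=P@ey
pa=np.percentile(a,[1,50,99]);pb=np.percentile(b,[1,50,99]);print(len(P),pa,pb)
print('head c',(pa[0]+pa[2])/2*ex+(pb[0]+pb[2])/2*ey)
m=(S[:,2]>.07)&(S[:,2]<.092)&wood&(S[:,0]<.45);P=S[m][:,:2]*1000
print(cv2.fitLine(P.astype(np.float32),cv2.DIST_HUBER,0,.01,.01).ravel(), 'min along',np.percentile(P@ex,1)*1,'lat',np.median(P@ey))
E
python3 go.py 452 130 150 160.9
```

```text
510 [404.0490258  428.21691831 452.48974036] [223.37470087 271.84466015 320.9687205 ]
head c [493.75214299 117.0509542 ]
[ 9.3936670e-01 -3.4291419e-01  4.0295837e+02  1.4668233e+02] min along 285.1177474630554 lat 270.54136126834067
t 0.1 q6 -0.06660176606008644 tcp [241.  494.1 204.9] F [ 0.  -0.2  0.6]
rot first: turn [-0.01 -0.   -1.  ] then shift [-10.62  -9.17   1.83]
shift first: [-11.64  -7.82   1.84]
```

>>> send_rows([
  [[0,0,0],[0,0,-1],1],
  [[-0.96,-0.83,0],[0,0,0],1],
  [[-0.96,-0.83,0],[0,0,0],1],
  [[-0.96,-0.83,0],[0,0,0],1],
  [[-0.96,-0.83,0],[0,0,0],1],
  [[-0.96,-0.83,0],[0,0,0],1],
  [[-0.96,-0.83,0],[0,0,0],1],
  [[-0.96,-0.83,0],[0,0,0],1],
  [[-0.96,-0.83,0],[0,0,0],1],
  [[-0.96,-0.83,0],[0,0,0],1],
  [[-0.96,-0.83,0],[0,0,0],1],
  [[-0.96,-0.83,0],[0,0,0],1],
], squeeze=50)

```text
time_s: 1.3
ee_pos: [0.4511, 0.1302, 0.2053]
eef_rot: [-3.141, -0.0, 2.808]
force: [0.2, -0.3, -0.6]
grip_width: 0.094
grip_force: 0.0
```

```bash
python3 go.py 452.4 131.4 57 160.9
```

```text
t 1.3 q6 -1.0339709029585447 tcp [451.1 130.2 205.3] F [ 0.2 -0.3 -0.6]
rot first: turn [-0. -0. -0.] then shift [-0.03  0.05  4.94]
shift first: [-0.03  0.05  4.94]
```

>>> send_rows([
  [[0,0,1],[0,0,0],1],
  [[0,0,1],[0,0,0],1],
  [[0,0,1],[0,0,0],1],
  [[0,0,1],[0,0,0],1],
  [[0,0,0.9],[0,0,0],1],
  [[0,0,0],[0,0,0],-1],
  [[0,0,0],[0,0,0],-1],
  [[0,0,0],[0,0,0],-1],
  [[0,0,0],[0,0,0],-1],
  [[0,0,0],[0,0,0],-1],
  [[0,0,0],[0,0,0],-1],
  [[0,0,0],[0,0,0],-1],
], squeeze=50)

```text
time_s: 2.5
ee_pos: [0.4508, 0.1318, 0.0587]
eef_rot: [3.141, 0.0, 2.808]
force: [0.6, -0.4, 0.8]
grip_width: 0.0415
grip_force: 0.0
```

>>> send_rows([
  [[0,0,-0.5],[0,0,0],-1],
  [[0,0,-0.5],[0,0,0],-1],
  [[0,0,-1],[0,0,0],-1],
  [[0,0,-1],[0,0,0],-1],
  [[0,0,-1],[0,0,0],-1],
  [[0,0,0],[0,0,0],-1],
])

```text
time_s: 3.1
ee_pos: [0.4521, 0.1321, 0.1821]
eef_rot: [3.138, 0.005, 2.808]
force: [-0.6, 0.6, -0.7]
grip_width: 0.0006
grip_force: 0.0
```

```bash
python3 go.py 440 -405 175 177.5; python3 -c "
from h import *
snap('side','side1.png')"
```

```text
t 3.1 q6 -1.0306220220884503 tcp [452.1 132.1 182.1] F [-0.6  0.6 -0.7]
rot first: turn [ 0.02  0.05 -2.42] then shift [ -0.38 -17.9    0.24]
shift first: [ -5.48 -17.05   0.21]
```

View pics/side1.png

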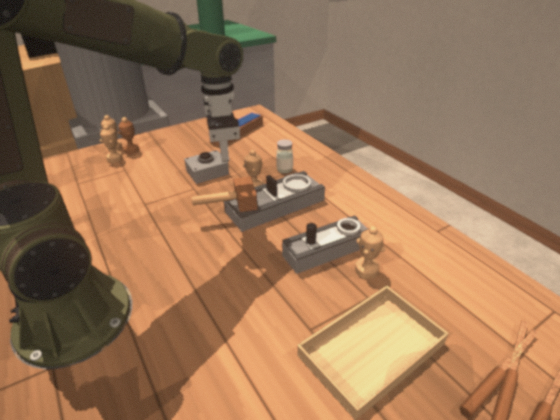

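The fingers hadn't finished closing when I lifted, so the mallet stayed on the slide: its head is at (245,193) and its handle end at (195,199), both as before. I'll reopen, check its position and grip again with a longer wait.

>>> send_rows([
  [[0,0,0],[0,0,0],1],
  [[0,0,0],[0,0,0],1],
  [[0,0,0],[0,0,0],1],
  [[0,0,0],[0,0,0],1],
  [[0,0,0],[0,0,0],1],
  [[0,0,0],[0,0,0],1],
  [[0,0,0],[0,0,0],1],
  [[0,0,0],[0,0,0],1],
  [[0,0,0],[0,0,0],1],
  [[0,0,0],[0,0,0],1],
  [[0,0,0],[0,0,0],1],
  [[0,0,0],[0,0,0],1],
])

```text
time_s: 4.35
ee_pos: [0.4507, 0.1317, 0.1785]
eef_rot: [-3.142, 0.0, 2.808]
force: [-1.2, -0.2, -0.4]
grip_width: 0.0921
grip_force: 0.0
```

```bash
python3 - <<'E'
from h import *
a=np.load('side0.npz');c,W=snap('side')
p=c['pixels'].astype(int);q=a['p'].astype(int)
def f(W,p):
    s=np.s_[185:215,188:260];w=W[s].reshape(-1,3);k=p[s].reshape(-1,3)
    m=(k[:,0]-k[:,2]>40)&(w[:,2]>.07)&(w[:,2]<.12)&(w[:,1]>.05)&(w[:,1]<.19)&(w[:,0]>.33)&(w[:,0]<.55)
    return m.sum(),w[m].mean(0)
print(f(a['W'],q),f(W,p))
E
python3 go.py 452.4 131.4 57 160.9
```

```text
(np.int64(780), array([0.44703001, 0.11153727, 0.08755799])) (np.int64(788), array([0.44672729, 0.11173904, 0.08725797]))
t 4.4 q6 -1.0306210018024249 tcp [450.7 131.7 178.5] F [-0.5 -0.5 -0.5]
rot first: turn [ 0.  0. -0.] then shift [-0.06  0.01  4.05]
shift first: [-0.06  0.01  4.05]
```

The mallet hasn't moved.

>>> send_rows([
  [[0,0,1],[0,0,0],1],
  [[0,0,1],[0,0,0],1],
  [[0,0,1],[0,0,0],1],
  [[0,0,1],[0,0,0],1],
  [[0,0,0],[0,0,0],-1],
  [[0,0,0],[0,0,0],-1],
  [[0,0,0],[0,0,0],-1],
  [[0,0,0],[0,0,0],-1],
  [[0,0,0],[0,0,0],-1],
  [[0,0,0],[0,0,0],-1],
  [[0,0,0],[0,0,0],-1],
  [[0,0,0],[0,0,0],-1],
], squeeze=50)

```text
time_s: 5.6
ee_pos: [0.4507, 0.1318, 0.0585]
eef_rot: [3.142, 0.0, 2.808]
force: [-0.3, 0.1, -0.1]
grip_width: 0.0332
grip_force: 0.0
```

>>> send_rows([
  [[0,0,0],[0,0,0],-1],
  [[0,0,0],[0,0,0],-1],
  [[0,0,0],[0,0,0],-1],
  [[0,0,0],[0,0,0],-1],
])

```text
time_s: 6.0
ee_pos: [0.4507, 0.1317, 0.0584]
eef_rot: [-3.142, -0.0, 2.808]
force: [0.5, 0.2, 0.5]
grip_width: 0.0227
grip_force: 50.0
```

>>> send_rows([
  [[0,0,-0.3],[0,0,0],-1],
  [[0,0,-0.6],[0,0,0],-1],
  [[0,0,-1],[0,0,0],-1],
  [[0,0,-1],[0,0,0],-1],
  [[0,0,-1],[0,0,0],-1],
  [[0,0,-0.5],[0,0,0],-1],
  [[0,0,0],[0,0,-0.8],-1],
  [[0,0,0],[0,0,-0.8],-1],
  [[0,0,0],[0,0,-0.8],-1],
  [[0,0,0],[0,0,0],-1],
])

```text
time_s: 7.0
ee_pos: [0.4505, 0.1317, 0.1908]
eef_rot: [-3.142, -0.0, 3.097]
force: [0.1, 0.4, -2.3]
grip_width: 0.0227
grip_force: 50.0
```

```bash
python3 go.py 440 -405 190 177.5; python3 -c "
from h import *
snap('side','side2.png')"
```

```text
t 7.0 q6 -1.3201518070513991 tcp [450.5 131.7 190.8] F [ 0.1  0.4 -2.3]
rot first: turn [-0.   -0.   -0.01] then shift [ -0.43 -17.89   0.03]
shift first: [ -0.44 -17.89   0.03]
```

View pics/side2.png

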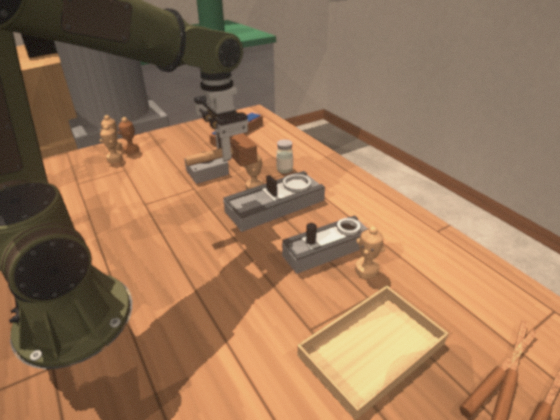

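The mallet is held level, with its head at (243,150), and the slide is free.

>>> send_rows([
  [[-0.1,-0.5,0],[0,0,0],-1],
  [[-0.15,-0.98,0],[0,0,0],-1],
  [[-0.15,-0.98,0],[0,0,0],-1],
  [[-0.15,-0.98,0],[0,0,0],-1],
  [[-0.15,-0.98,0],[0,0,0],-1],
  [[-0.15,-0.98,0],[0,0,0],-1],
  [[-0.15,-0.98,0],[0,0,0],-1],
  [[-0.15,-0.98,0],[0,0,0],-1],
  [[-0.15,-0.98,0],[0,0,0],-1],
  [[-0.15,-0.98,0],[0,0,0],-1],
  [[-0.15,-0.98,0],[0,0,0],-1],
  [[-0.15,-0.98,0],[0,0,0],-1],
])

```text
time_s: 8.25
ee_pos: [0.4875, -0.2099, 0.1906]
eef_rot: [3.142, -0.0, 3.093]
force: [0.3, 0.3, -1.9]
grip_width: 0.023
grip_force: 50.0
```

>>> send_rows([
  [[-0.15,-0.98,0],[0,0,0],-1],
  [[-0.15,-0.98,0],[0,0,0],-1],
  [[-0.15,-0.98,0],[0,0,0],-1],
  [[-0.15,-0.98,0],[0,0,0],-1],
  [[-0.15,-0.98,0],[0,0,0],-1],
  [[-0.15,-0.98,0],[0,0,0],-1],
  [[-0.1,-0.5,0],[0,0,0],-1],
  [[0,0,0],[0,0,0],-1],
])

```text
time_s: 9.05
ee_pos: [0.5083, -0.4028, 0.1897]
eef_rot: [3.141, -0.001, 3.091]
force: [0.0, -0.1, -2.7]
grip_width: 0.0231
grip_force: 50.0
```

```bash
python3 go.py 509 -403 14 177.5; python3 - <<'E'
from h import *
c,W=snap('top','top3.png')
w=W[180:300,370:470].reshape(-1,3);k=c['pixels'][180:300,370:470].reshape(-1,3).astype(int)
E
```

```text
t 9.05 q6 -2.2468046392309518 tcp [ 508.3 -402.8  189.7] F [ 0.  -0.1 -2.7]
rot first: turn [ 0.   -0.01 -0.06] then shift [-0.02 -0.01  5.86]
shift first: [-0.03 -0.01  5.86]
```

View pics/top3.png

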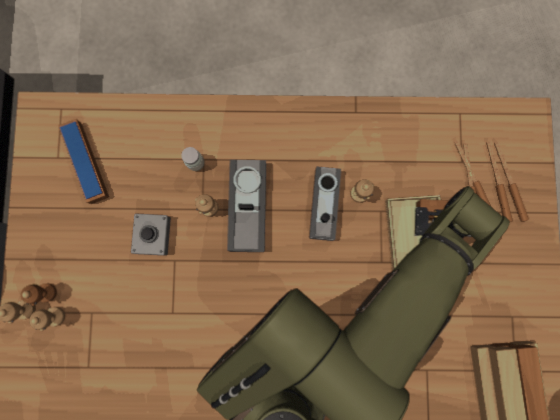

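The arm hides the tray here, but the heads, jar and boxes are all in place. I'll lower on the measured pose.

>>> send_rows([
  [[0,0,1],[0,0,0],-1],
  [[0,0,1],[0,0,0],-1],
  [[0,0,1],[0,0,0],-1],
  [[0,0,1],[0,0,0],-1],
  [[0,0,0.8],[0,0,0],-1],
  [[0,0,0.5],[0,0,0],-1],
  [[0,0,0.3],[0,0,0],-1],
  [[0,0,0.2],[0,0,0],-1],
  [[0,0,0],[0,0,0],-1],
])

```text
time_s: 10.0
ee_pos: [0.5089, -0.4012, 0.0165]
eef_rot: [-3.142, 0.0, 3.096]
force: [-0.3, 0.7, -3.1]
grip_width: 0.0229
grip_force: 50.0
```

>>> send_rows([
  [[0,0,0],[0,0,0],0.1],
  [[0,0,0],[0,0,0],0.1],
  [[0,0,0],[0,0,0],0.1],
  [[0,0,0],[0,0,0],0.1],
  [[0,0,0],[0,0,0],0.1],
  [[0,0,0],[0,0,0],0.1],
  [[0,0,-0.5],[0,0,0],0.1],
  [[0,0,-1],[0,0,0],0.1],
  [[0,0,-1],[0,0,0],0.1],
  [[0,0,-1],[0,0,0],0.1],
  [[0,0,-1],[0,0,0],0.1],
  [[0,0,-1],[0,0,0],0.1],
], squeeze=30)

```text
time_s: 11.2
ee_pos: [0.5088, -0.4012, 0.1841]
eef_rot: [-3.141, 0.001, 3.096]
force: [-1.5, -0.5, -0.9]
grip_width: 0.0515
grip_force: 0.0
```

```bash
python3 go.py 545.4 -118.6 180 85; python3 -c "
from h import *
snap('side','side4.png')"
```

```text
t 11.2 q6 -2.2492342701496977 tcp [ 508.8 -401.2  184.1] F [-1.5 -0.5 -0.9]
rot first: turn [0.000e+00 1.000e-02 1.344e+01] then shift [9.49 0.4  0.14]
shift first: [-0.79  9.47  0.13]
```

View pics/side4.png

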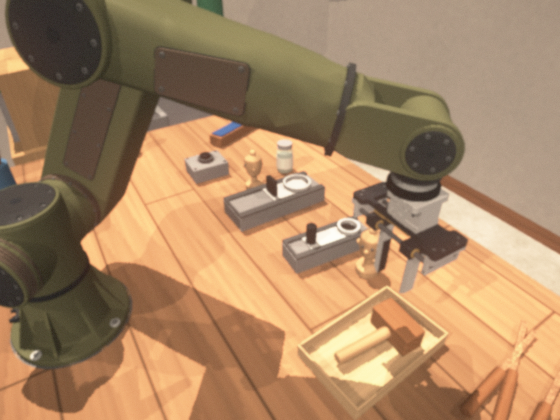

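The mallet lies released inside the tray, head at (398,325) and handle end at (340,355). Next is the narrow gate.

>>> send_rows([
  [[0,0,0],[0,0,1],0.1],
  [[0,0,0],[0,0,1],0.1],
  [[0,0,0],[0,0,1],0.1],
  [[0,0,0],[0,0,1],0.1],
  [[0,0,0],[0,0,1],0.1],
  [[0,0,0],[0,0,1],0.1],
  [[0,0,0],[0,0,1],0.1],
  [[0,0,0],[0,0,1],0.1],
  [[0,0,0],[0,0,1],0.1],
  [[0,0,0],[0,0,1],0.1],
  [[0,0,0],[0,0,1],0.1],
  [[0,0,0],[0,0,1],0.1],
])

```text
time_s: 12.45
ee_pos: [0.5088, -0.4013, 0.1825]
eef_rot: [3.141, 0.001, 1.651]
force: [-0.4, 0.2, 0.8]
grip_width: 0.0519
grip_force: 0.0
```

>>> send_rows([
  [[0,0,0],[0,0,0.72],0.1],
  [[0,0,0],[0,0,0.72],0.1],
  [[0.95,0.04,0],[0,0,0],0.1],
  [[0.95,0.04,0],[0,0,0],0.1],
  [[0.95,0.04,0],[0,0,0],0.1],
  [[0.95,0.04,0],[0,0,0],0.1],
  [[0.95,0.04,0],[0,0,0],0.1],
  [[0.95,0.04,0],[0,0,0],0.1],
  [[0.95,0.04,0],[0,0,0],0.1],
  [[0.95,0.04,0],[0,0,0],0.1],
  [[0.95,0.04,0],[0,0,0],0.1],
  [[0.95,0.04,0],[0,0,0],0.1],
])

```text
time_s: 13.65
ee_pos: [0.5459, -0.1173, 0.1825]
eef_rot: [3.14, 0.0, 1.483]
force: [0.5, -0.5, -0.2]
grip_width: 0.0519
grip_force: 0.0
```

```bash
python3 go.py 545.4 -118.6 68 85; python3 - <<'E'
from h import *
d=np.load('top0.npz');W=d['W'];w=W[205:235,310:340].reshape(-1,3);m=(w[:,2]>.08)&(w[:,2]<.11);print(w[m].min(0),w[m].max(0),w[m].mean(0))
E
```

```text
t 13.65 q6 -0.18940267949737166 tcp [ 545.9 -117.3  182.5] F [ 0.5 -0.5 -0.2]
rot first: turn [ 0.01  0.   -0.  ] then shift [-0.05 -0.01  3.82]
shift first: [-0.04 -0.02  3.82]
[ 0.53414465 -0.13039893  0.08776242] [ 0.55667025 -0.10691594  0.1066636 ] [ 0.5452388  -0.11846033  0.0995586 ]
```

>>> send_rows([
  [[-0.05,0,1],[0,0,0],0.1],
  [[0,0,1],[0,0,0],0.1],
  [[0,0,1],[0,0,0],0.1],
  [[0,0,0.8],[0,0,0],0.1],
  [[0,0,0],[0,0,0],-1],
  [[0,0,0],[0,0,0],-1],
  [[0,0,0],[0,0,0],-1],
  [[0,0,0],[0,0,0],-1],
  [[0,0,0],[0,0,0],-1],
  [[0,0,0],[0,0,0],-1],
  [[0,0,0],[0,0,0],-1],
], squeeze=25)

```text
time_s: 14.75
ee_pos: [0.5464, -0.1201, 0.0691]
eef_rot: [3.139, 0.001, 1.483]
force: [-1.1, -0.4, 6.8]
grip_width: 0.0257
grip_force: 25.0
```

>>> send_rows([
  [[0,0.3,0],[0,0,0],-1],
  [[0,0.3,0],[0,0,0],-1],
  [[0,0.3,0],[0,0,0],-1],
  [[0,0.3,0],[0,0,0],-1],
  [[0,0.2,0],[0,0,0],-1],
  [[0,0.1,0],[0,0,0],-1],
  [[0,0,0],[0,0,0],-1],
])

```text
time_s: 15.45
ee_pos: [0.5916, -0.1242, 0.0692]
eef_rot: [3.139, 0.001, 1.483]
force: [1.1, 0.2, 5.7]
grip_width: 0.0255
grip_force: 25.0
```

>>> send_rows([
  [[0,0.1,0],[0,0,0],-1],
  [[0,0.1,0],[0,0,0],-1],
  [[0,0,0],[0,0,0],-1],
])

```text
time_s: 15.75
ee_pos: [0.5957, -0.1245, 0.0691]
eef_rot: [-3.139, 0.0, 1.483]
force: [-15.2, 2.2, 15.0]
grip_width: 0.0253
grip_force: 25.0
```

>>> send_rows([
  [[0,0.1,0],[0,0,0],-1],
  [[0,0,0],[0,0,0],-1],
])

```text
time_s: 15.95
ee_pos: [0.596, -0.1245, 0.0689]
eef_rot: [-3.132, -0.0, 1.483]
force: [-36.3, 3.1, 27.5]
grip_width: 0.0257
grip_force: 25.0
```

The force has jumped, so the narrow gate is at its stop. I'll relax, release, lift and move to the wide grip.

>>> send_rows([
  [[0,-0.1,0],[0,0,0],-1],
  [[0,0,0],[0,0,0],0.1],
  [[0,0,0],[0,0,0],0.1],
  [[0,0,0],[0,0,0],0.1],
  [[0,0,0],[0,0,0],0.1],
  [[0,0,0],[0,0,0],0.1],
  [[0,0,-0.5],[0,0,0],0.1],
  [[0,0,-1],[0,0,0],0.1],
  [[0,0,-1],[0,0,0],0.1],
  [[0,0,-1],[0,0,0],0.1],
  [[0,0,0],[0,0,-0.73],0.1],
])

```text
time_s: 17.05
ee_pos: [0.5981, -0.1248, 0.1783]
eef_rot: [3.134, 0.002, 1.571]
force: [-0.3, -0.8, 0.1]
grip_width: 0.0515
grip_force: 0.0
```

```bash
python3 go.py 575 113.5 170 90
```

```text
t 17.05 q6 -0.2659195866999341 tcp [ 598.1 -124.8  178.3] F [-0.3 -0.8  0.1]
rot first: turn [0.06 0.02 0.  ] then shift [ 7.94 -0.77  0.28]
shift first: [ 7.94 -0.77  0.25]
```

>>> send_rows([
  [[0.99,-0.1,0],[0,0,0],0.1],
  [[0.99,-0.1,0],[0,0,0],0.1],
  [[0.99,-0.1,0],[0,0,0],0.1],
  [[0.99,-0.1,0],[0,0,0],0.1],
  [[0.99,-0.1,0],[0,0,0],0.1],
  [[0.99,-0.1,0],[0,0,0],0.1],
  [[0.99,-0.1,0],[0,0,0],0.1],
  [[0.99,-0.1,0],[0,0,0],0.1],
  [[0,0,0],[0.05,0,0],0.1],
])

```text
time_s: 17.95
ee_pos: [0.5721, 0.1161, 0.1737]
eef_rot: [-3.137, -0.001, 1.574]
force: [-0.8, -0.4, 0.7]
grip_width: 0.0518
grip_force: 0.0
```

```bash
python3 go.py 575 113.5 70 90; python3 - <<'E'
from h import *
a=np.load('side0.npz')['W'];c,W=snap('side')
for n,V in (('old',a),('new',W)):
    w=V[215:250,290:350].reshape(-1,3);m=(w[:,2]>.075)&(w[:,2]<.105)&(w[:,1]>-.16)&(w[:,1]<-.08)&(w[:,0]<.63);print(n,m.sum(),np.median(w[m],0))
E
```

```text
t 17.95 q6 0.13361304264068968 tcp [572.1 116.1 173.7] F [-0.8 -0.4  0.7]
rot first: turn [-0.04 -0.    0.02] then shift [-0.09  0.1   3.46]
shift first: [-0.09  0.11  3.46]
old 139 [ 0.54097925 -0.1250436   0.09483662]
new 131 [ 0.58992852 -0.12956256  0.09527062]
```

The narrow grip moved 49 mm, which matches closed.

>>> send_rows([
  [[-0.09,0.1,1],[-0.04,0,0],0.1],
  [[0,0,1],[0,0,0],0.1],
  [[0,0,1],[0,0,0],0.1],
  [[0,0,0.4],[0,0,0],0.1],
  [[0,0,0],[0,0,0],-1],
  [[0,0,0],[0,0,0],-1],
  [[0,0,0],[0,0,0],-1],
  [[0,0,0],[0,0,0],-1],
  [[0,0,0],[0,0,0],-1],
  [[0,0,0],[0,0,0],-1],
  [[0,0,0],[0,0,0],-1],
  [[0,0,0],[0,0,0],-1],
])

```text
time_s: 19.2
ee_pos: [0.5756, 0.1106, 0.0711]
eef_rot: [-3.142, -0.0, 1.571]
force: [-0.5, -0.8, 6.2]
grip_width: 0.0134
grip_force: 25.0
```

>>> send_rows([
  [[0,-0.2,0],[0,0,0],-1],
  [[0,-0.3,0],[0,0,0],-1],
  [[0,-0.3,0],[0,0,0],-1],
  [[0,-0.3,0],[0,0,0],-1],
  [[0,-0.3,0],[0,0,0],-1],
  [[0,-0.3,0],[0,0,0],-1],
  [[0,-0.3,0],[0,0,0],-1],
  [[0,-0.2,0],[0,0,0],-1],
  [[0,-0.1,0],[0,0,0],-1],
  [[0,0,0],[0,0,0],-1],
])

```text
time_s: 20.2
ee_pos: [0.5059, 0.1108, 0.0711]
eef_rot: [-3.141, -0.0, 1.571]
force: [-1.9, 2.3, 9.4]
grip_width: 0.0138
grip_force: 25.0
```

>>> send_rows([
  [[0,-0.15,0],[0,0,0],-1],
  [[0,-0.1,0],[0,0,0],-1],
  [[0,0,0],[0,0,0],-1],
])

```text
time_s: 20.5
ee_pos: [0.501, 0.1108, 0.0712]
eef_rot: [3.136, -0.001, 1.571]
force: [20.1, 3.5, -6.5]
grip_width: 0.0138
grip_force: 25.0
```

>>> send_rows([
  [[0,-0.1,0],[0,0,0],-1],
  [[0,0,0],[0,0,0],-1],
])

```text
time_s: 20.7
ee_pos: [0.5007, 0.1108, 0.0713]
eef_rot: [3.129, -0.001, 1.57]
force: [42.2, 3.6, -23.1]
grip_width: 0.0139
grip_force: 25.0
```

The wide gate is at its stop too. I'll release and go to the start button.

>>> send_rows([
  [[0,0.15,0],[0,0,0],-1],
  [[0,0,0],[0,0,0],0],
  [[0,0,0],[0,0,0],0],
  [[0,0,0],[0,0,0],0],
  [[0,0,0],[0,0,0],0],
  [[0,0,0],[0,0,0],0],
  [[0,0,-0.5],[0,0,0],0],
  [[0,0,-1],[0,0,0],0],
  [[0,0,-1],[0,0,0],0],
  [[0,0,-1],[0,0,0],0],
  [[0,0,-0.5],[0,0,0],0],
])

```text
time_s: 21.8
ee_pos: [0.5009, 0.1106, 0.1931]
eef_rot: [3.14, -0.0, 1.571]
force: [0.1, 0.7, -0.6]
grip_width: 0.0469
grip_force: 0.0
```

```bash
python3 go.py 494.8 402.4 120 90; python3 - <<'E'
from h import *
a=np.load('side0.npz');c,W=snap('top');Z=np.load('top0.npz')
w=W[190:250,225:270].reshape(-1,3);m=(w[:,2]>.085)&(w[:,2]<.11)
if m.sum(): print('wide grip',m.sum(),(w[m].min(0)+w[m].max(0))/2)
w=W[190:235,310:340].reshape(-1,3);m=(w[:,2]>.085)&(w[:,2]<.11)
if m.sum(): print('narrow grip',m.sum(),(w[m].min(0)+w[m].max(0))/2)
cv2.imwrite('pics/top5.png',c['pixels'][...,::-1])
E
```

```text
t 21.8 q6 0.14598893426631837 tcp [500.9 110.6 193.1] F [ 0.1  0.7 -0.6]
rot first: turn [ 0.01 -0.   -0.  ] then shift [ 9.73 -0.2   2.44]
shift first: [ 9.72 -0.21  2.44]
wide grip 1 [0.49743074 0.09223124 0.08558238]
narrow grip 66 [ 0.59479133 -0.12224313  0.09710847]
```

View pics/top5.png

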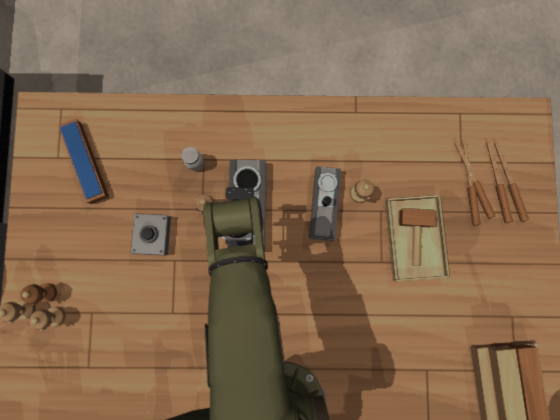

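The mallet is inside the tray, head at (418,217) and handle end at (417,265). The wide bore at (247,180) is open and the narrow one at (328,182) is closed. Now the button.

>>> send_rows([
  [[0.97,-0.02,0],[0,0,0],-1],
  [[0.97,-0.02,0],[0,0,0],-1],
  [[0.97,-0.02,0],[0,0,0],-1],
  [[0.97,-0.02,0],[0,0,0],-1],
  [[0.97,-0.02,0],[0,0,0],-1],
  [[0.97,-0.02,0],[0,0,0],-1],
  [[0.97,-0.02,0],[0,0,0],-1],
  [[0.97,-0.02,0],[0,0,0],-1],
  [[0.97,-0.02,0],[0,0,0],-1],
  [[0.97,-0.02,0],[0,0,0],-1],
  [[0,0,0],[0,0,0],-1],
])

```text
time_s: 22.95
ee_pos: [0.4934, 0.404, 0.189]
eef_rot: [-3.139, 0.001, 1.573]
force: [-0.2, -1.0, 0.3]
grip_width: 0.0007
grip_force: 0.0
```

```bash
python3 go.py 494.8 402.4 75 90; python3 - <<'E'
from h import *
c,W=snap('top')
w=W[190:260,225:270].reshape(-1,3);m=(w[:,2]>.085)&(w[:,2]<.11)
print('wide grip',m.sum(),(w[m].min(0)+w[m].max(0))/2)
E
```

```text
t 22.95 q6 0.6256136770399947 tcp [493.4 404.  189. ] F [-0.2 -1.   0.3]
rot first: turn [-0.02  0.    0.02] then shift [-0.05  0.05  3.8 ]
shift first: [-0.05  0.05  3.8 ]
wide grip 77 [0.50184505 0.11343233 0.09864593]
```

>>> send_rows([
  [[-0.05,0.05,1],[0,0,0],-1],
  [[0,0,1],[0,0,0],-1],
  [[0,0,1],[0,0,0],-1],
  [[0,0,0.7],[0,0,0],-1],
  [[0,0,0.2],[0,0,0],-1],
  [[0,0,0.2],[0,0,0],-1],
  [[0,0,0],[0,0,0],-1],
])

```text
time_s: 23.7
ee_pos: [0.4961, 0.3997, 0.0681]
eef_rot: [-3.141, -0.0, 1.57]
force: [-1.5, -3.6, 4.4]
grip_width: 0.0006
grip_force: 1.9
```

>>> send_rows([
  [[0,0,0.1],[0,0,0],-1],
  [[0,0,0],[0,0,0],-1],
])

```text
time_s: 23.9
ee_pos: [0.4965, 0.4002, 0.0663]
eef_rot: [3.141, -0.001, 1.57]
force: [-1.0, -3.0, 7.7]
grip_width: 0.0005
grip_force: 4.1
```

>>> send_rows([
  [[0,0,0.1],[0,0,0],-1],
  [[0,0,0],[0,0,0],-1],
])

```text
time_s: 24.1
ee_pos: [0.4967, 0.4003, 0.0658]
eef_rot: [3.14, -0.002, 1.571]
force: [-10.5, -11.4, 30.6]
grip_width: 0.0003
grip_force: 15.5
```

>>> send_rows([
  [[0,0,0.1],[0,0,0],-1],
  [[0,0,0],[0,0,0],-1],
])

```text
time_s: 24.3
ee_pos: [0.4969, 0.4005, 0.0653]
eef_rot: [3.139, -0.002, 1.571]
force: [-19.7, -17.8, 53.4]
grip_width: 0.0003
grip_force: 26.8
```

The force shows a hard stop. I'll check that the fingers are on the button.

```bash
python3 - <<'E'
from h import *
c,W=snap('side')
cv2.imwrite('pics/side6.png',cv2.resize(c['pixels'][60:200,130:290,::-1],None,fx=4,fy=4,interpolation=2))
a=np.load('side0.npz')
for n,V in(('old',a['W']),('new',W)):
    w=V[140:190,180:235].reshape(-1,3);m=(np.hypot(w[:,0]-.495,w[:,1]-.402)<.03)&(w[:,2]>.052)
    print(n,m.sum(),np.histogram(w[m][:,2]*1000,np.arange(52,80,2))[0])
E
```

```text
old 140 [ 9  9 12 11 22 17  1  9 11 23 15  1  0]
new 238 [ 8  6 10 12 28 24 16  3  2  4  4  2  4]
```

View pics/side6.png

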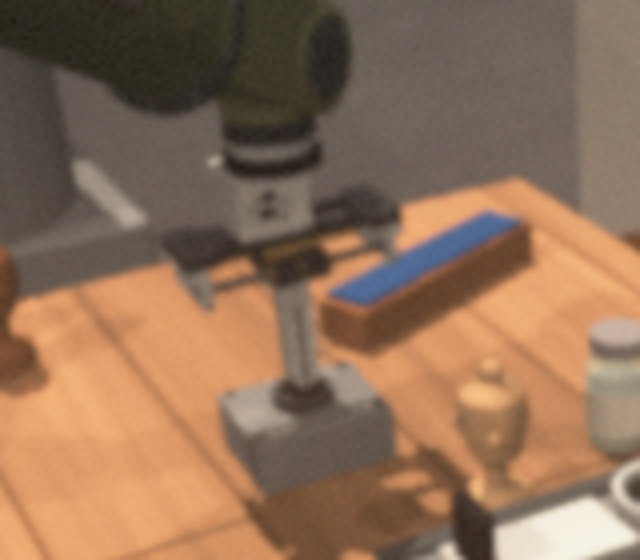

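The fingers at (300,385) are on the button. Its top has dropped to collar level, since the depth readings at 70–72 mm have gone. I'll lift off.

>>> send_rows([
  [[0,0,-0.5],[0,0,0],-1],
  [[0,0,-1],[0,0,0],-1],
  [[0,0,-1],[0,0,0],-1],
  [[0,0,-1],[0,0,0],-1],
  [[0,0,-1],[0,0,0],-1],
  [[0,0,0],[0,0,0],-1],
  [[0,0,0],[0,0,0],-1],
  [[0,0,0],[0,0,0],-1],
])

```text
time_s: 25.15
ee_pos: [0.4956, 0.3998, 0.1924]
eef_rot: [-3.139, 0.001, 1.571]
force: [0.8, 0.0, 0.2]
grip_width: 0.0004
grip_force: 0.0
```

```bash
python3 - <<'E'
from h import *
c,W=snap('side')
w=W[140:190,180:235].reshape(-1,3);m=(np.hypot(w[:,0]-.495,w[:,1]-.402)<.03)&(w[:,2]>.052)&(w[:,2]<.08)
print(np.histogram(w[m][:,2]*1000,np.arange(52,80,2))[0])
print(hand_in())
E
```

```text
[ 5 12  9 13 24 14  3  9 13 26  9  1  0]
the job is handed in; nothing more can be done
None
```

I handed the job in at about 25 s: the mallet lies in the tray, both gates were driven to their stops, the button was pressed to its stop and came back up, and no head or jar was touched; the hand-in gave no verdict.

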